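Clamp the mended jewellery pedestal

TASK

The pale wooden display pedestal has just been glued: set it down lying in the green rack clamp, flat on the steel bed between the two cork-faced jaws with its length along the clamp. Then wind the clamp's spoked wheel clockwise, pushing spoke after spoke, until the jaws grip the pedestal end to end and the wheel comes up firm, with a last push of 10 to 12 newtons on the middle of a spoke; much more would crush the glued joint. Leave it gripped with your hand off, do not push the jaws themselves, and leave the other things on the stall where they are.

Things in the scene. Friction and masses are not known exactly. Their poses are not given: they have to be found in the camera images.
- pale_pedestal: The glued pedestal, pale wood, about 120 g, lying on its side: two plates 50 x 50 x 12 mm joined by a 30 x 30 mm post 60 mm long; 84 mm long in all, along its y. Origin under its middle on the surface it lies on, z up; post centre 25 mm above. Grip it across the post (30 mm, along x). Ends alike. Starts left of the clamp, nearer or farther than the dark one.
- dark_pedestal: A sound pedestal of dark wood, same shape and size; not to be moved.
- clamp: Green rack clamp fixed to the table. Origin on the table under the wheel's vertical axis; z up; y = clamping direction, from wheel to tail jaw; -x faces the robot. Gear housing under the wheel: 75 mm high, x -48..48, y -43..67 mm. Steel bed: top 40 mm above the table, 84 mm wide, y 80..295 mm.
- jaw: Moving jaw, 64 mm wide, 56 mm high over the bed. Origin at bed height, middle of its cork face (faces the clamp's +y; the cork gives 1 mm per 20 N, up to 6 mm). Starts at y = 115 mm of the clamp, moves 12 mm to +y per radian of the wheel; 2.8 to 4.5 rad close the clamp. It first slides the pedestal along the bed to the tail jaw with little force. Not to be pushed by hand.
- wheel: Four-spoked wheel on a vertical axis, starting angle varies. Origin on the axis at the spokes' height, 125 mm above the table; steel spokes 12 mm thick along its own +x, +y, -x, -y, turning with it; red balls of 12 mm radius centred 98 mm from the axis; hub 20 mm radius, top at 147 mm. Clockwise from above closes the jaws; it starts at its open stop.
- glue: White glue bottle with orange cap, 44 mm wide, 110 mm tall, far side; bystander.
- bead_jar: Bead jar, 56 mm wide, 60 mm tall, near the robot; bystander.
- screwdriver: Screwdriver lying near the robot, 170 mm; bystander.
- mug: Blue mug, 76 mm wide, 90 mm tall, right side; bystander.
- earring_tray: Wooden tray of earrings, 100 x 200 x 22 mm, far side; bystander.
- gift_box: Red gift box, 90 x 70 x 45 mm, right near side; bystander.
- guard (a point): Centre of the clear guard plate over the far half of the wheel, 100 (x) x 200 (y) x 4 mm, at x 85, y -10, height 152 mm of the clamp; it covers x 35..135 mm, on two posts at x = 125 mm. Spokes can be pushed only on the near (-x) half, so the hand must go back for each next spoke.
- bed (a point): Point on the bed's top face, on its centre line, 176 mm along y from the clamp's origin (axes as the clamp): about midway between the open jaws. The tail jaw beyond (64 mm wide, 56 mm high) stays put but is pinned anew each time: its cork face lies 57 to 77 mm further along y, not measured; find it by feel.
- hub (a point): Centre of the wheel, fixed. Feel of the wheel: brake friction 0.25 N m holds it where left, so winding freely takes about 4 N at 65 mm from the axis. The jaws' grip in newtons = (pushing moment - 0.25 N m) / 0.012 m. Once the jaws meet the wood it comes up hard over 10 to 15 degrees; let go, it springs back a little and keeps about 20 N of grip.
Mind the look-alikes: they are no part of the job. Leave any blue or purple look-alike of the pale_pedestal alone.

How it is judged:
By the outcome, as a careful person would: the job done as asked, in the order asked, and still so for the second after the job is handed in, with the robot touching nothing.
It also fails if it takes over 72 s, if anything falls off the work surface, if the arm or the gripper's body presses on something with over 40 N, if the wrist force passes 120 N, or if a joint passes its speed limit or range.

ROBOT

A 6-joint arm with a two-finger parallel gripper is mounted at the origin on the work surface. World frame = base frame: x ahead of the robot, y to its left, z up, the work surface at z = 0. Lengths are in m, angles in rad, forces in N, time in s.
With the tool pointing down it reaches from about 0.3 to 0.875 m from the base axis. Payload 6.4 kg.
Tool frame: the origin (TCP) lies at the very end of the fingers, on their centre line; the grasp point (between the pads) lies 19 mm behind it; z points along the fingers, y is the line along which they close (so a half turn about z gives the same grasp; the last joint's range is limited). The gripper opens to 85 mm and grips with 20 to 120 N. Pads are 22 mm wide; open, the fingers measure 114 mm over their backs; the gripper's body (76 mm by 85 mm) begins 54 mm behind the grasp point. The pads swing forward as they close: fully open they stand 13 mm farther back than shut.
Start: joints at [-1.324, 0.181, 1.607, -0, 1.354, -0.206], TCP at [0.252, -0.517, 0.231] pointing down, gripper open.
Joint ranges: [-2.99, 2.99], [-0.89, 2.07], [0.3, 2.58], [-1.14, 4.28], [0, 2.63], [-3.12, 3.12]. Speed limits (rad/s): [2.57, 2.57, 3.01, 3.14, 3.14, 3.14].

INTERFACE

Orientations are given as a unit quaternion [w, x, y, z].
In Python, from bench import get_obs, optics, workorder gives the robot as it stands.
- The arm moves only by the tool jog_arm, called after "Request:" in YAML: its name, and indented under it one key for each argument. Schema: {"type":"object","properties":{"segments":{"type":"string"},"only":{"type":"string"},"quiet":{"type":"boolean"},"lines":{"type":"string"}},"required":["segments"],"additionalProperties":false}. segments is a string of 1 to 10 rows, one to a line, with the numbers parted by commas; each row has 7 numbers: dx, dy, dz in m, then a rotation vector rx, ry, rz in rad, then the opening from 0.0 (shut) to 1.0 (fully open); each row is the pose to reach, as a shift and turn from the pose commanded when the call began, along the tool's axes at that moment; what a row does not reach only later rows make up. A row lasts 1/8 s, in which the tool goes at most 0.0625 m and 0.188 rad, less where a joint would pass 70% of its speed; a pose out of reach is approached as far as the arm can. The fingers move at their own pace and stop on an object; the grip force is fixed at half the most. Time passes only in rows, so rows that do not move let the fingers close. The tool returns the time, the measured TCP pose, the force, the opening and the grip force at its end. only (a regular expression) keeps the lines of the reply that match it, lines (a string "A,B") keeps lines A to B, and quiet returns only ok. Input that does not fit is refused with a message, and nothing moves.
- get_obs(): the state, without advancing time (a new reading comes with each control period).
- optics.camera(name): name is "scene" or "top"; returns (picture, depth): 384x512x3 uint8, blue, green, red; 384x512 float32, m along the optical axis (not along the pixel's ray), 0 where there is no reading.
- optics.camera_params(name): a dict with "fovy" (degrees; the focal length in pixels is half the picture's height over the tangent of half this angle, whatever the lens; pixels are square), "cx", "cy" (the principal point, pixels), "view" (4x4, takes a point from world to camera coordinates). Camera axes: x right, y up, looking along -z (the intrinsics and any distortion apply to the point x, -y, -z); pixel columns grow to the right and rows downward; lengths in m; the calibration is good to about 2 mm. A picture is of the moment at which its call begins. camera_params takes no time and is no camera call.
- workorder.hand_in(): hands the job in; it is judged then, once.
The state is a dict: "time_s": time; "q": joint angles; "dq": joint speeds; "joint_efforts": joint torques, N m; "eef_pos": TCP position; "eef_rot": TCP orientation; "wrist_force": force on the tool from outside, world axes, zero at the start; "torque": the same for the moment, N m; "opening": opening from 0.0 (shut) to 1.0 (fully open); "grasp_force": force on a finger pad.
Only numpy, scipy, OpenCV 4.12 (cv2) and the standard library are available. Lean on these libraries where they do the work, as an engineer would, in place of code of your own. Each camera call takes 0.05 s, during which the arm holds its last target. There are 200 camera calls.

## Working session

There is one attempt and no reset: what is moved stays moved. The work goes in short steps, Python scripts to look and compute and a tool call to move; the robot and the scene stay as the last step left them, time stands still between calls to the robot, and variables do not carry over. Pictures are saved under pics/ and viewed, at most 10 in all, crops included, and the job is handed in when it is done.

```bash
ls; mkdir -p pics
```

Run:
```python
from bench import get_obs, optics
import cv2,numpy as np
o=get_obs();print(o)
for n in("scene","top"):
    p,d=optics.camera(n);cv2.imwrite(f"pics/{n}0.png",p);np.savez(f"pics/{n}0.npz",p=p,d=d)
    print(n,optics.camera_params(n))
```

```text
pics
{'time_s': 0.0, 'q': array([-1.32427899e+00,  1.81548577e-01,  1.60800377e+00,  1.58982873e-05,
        1.35377715e+00, -2.06296091e-01]), 'dq': array([-0.00076846, -0.0001985 ,  0.00083618,  0.00024416, -0.00058163,
        0.00110736]), 'joint_efforts': array([ 1.77520622e-03, -4.44872332e+01, -3.51333547e+01, -1.89019693e-04,
        9.14165808e-03, -2.47851915e-05]), 'eef_pos': array([ 0.25144781, -0.5165026 ,  0.23038195]), 'eef_rot': array([-8.68402879e-04,  9.74479314e-01,  2.24475640e-01, -9.70371365e-06]), 'wrist_force': array([0.15162546, 0.47386902, 0.14556275]), 'torque': array([-0.0680948 ,  0.00537362,  0.05360132]), 'grasp_force': 0.0, 'opening': 1.0016079248867356}
scene {'fovy': 49.54847445586533, 'cx': 246.9966650653741, 'cy': 195.94824813619556, 'view': array([[ 0.3174544 ,  0.94816818, -0.01413528, -0.1820643 ],
       [-0.72517283,  0.25234471,  0.640661  ,  0.36139295],
       [ 0.61102134, -0.19313013,  0.76769374, -1.77028318],
       [ 0.        ,  0.        ,  0.        ,  1.        ]])}
top {'fovy': 43.56443836360518, 'cx': 258.7289754264712, 'cy': 190.6427295033526, 'view': array([[ 0.00943354, -0.99994809, -0.00385115, -0.00415139],
       [ 0.99394818,  0.00895528,  0.10948434, -0.59585549],
       [-0.10944417, -0.00486066,  0.99398106, -1.52086068],
       [ 0.        ,  0.        ,  0.        ,  1.        ]])}
```

View pics/top0.png

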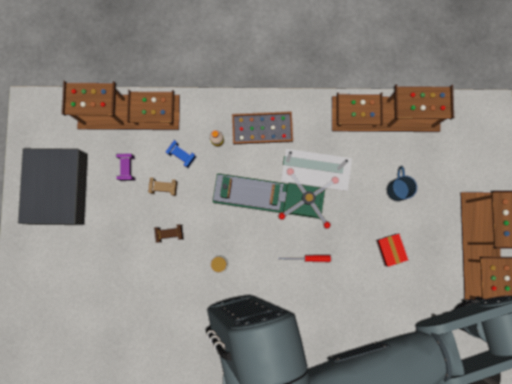

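View pics/scene0.png

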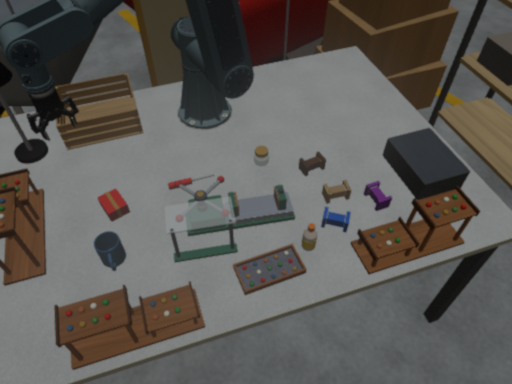

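The top view shows the pale pedestal at about (163,186), the dark one at (169,233), a blue one at (181,153) and a purple one at (125,167). The hub is at (309,197) with balls at (282,216), (327,225), (335,180) and (291,172). The bed runs from about x=215 to 282. The scene view agrees.

Create h.py:
```python
import numpy as np,cv2
from bench import get_obs,optics
from scipy.spatial.transform import Rotation as R
def cam(n):
    c=optics.camera_params(n);f=192/np.tan(np.radians(c["fovy"]/2));V=c["view"]
    return f,c["cx"],c["cy"],V
def ray(n,u,v):
    f,cx,cy,V=cam(n);Rm=V[:3,:3]
    return -Rm.T@V[:3,3], Rm.T@np.array([(u-cx)/f,-(v-cy)/f,-1.])
def plane(n,u,v,z):
    o,d=ray(n,u,v);return o+d*(z-o[2])/d[2]
def cloud(n,d):
    f,cx,cy,V=cam(n);v,u=np.mgrid[:384,:512]
    P=np.stack([(u-cx)/f*d,-(v-cy)/f*d,-d],-1)
    return (P-V[:3,3])@V[:3,:3]
def tool(): # TCP pos and matrix
    o=get_obs();q=o["eef_rot"];return o["eef_pos"],R.from_quat([q[1],q[2],q[3],q[0]]).as_matrix()
```

Run:
```python
from h import *
for n in("top","scene"):
    z=np.load(f"pics/{n}0.npz");p,d=z["p"],z["d"];W=cloud(n,d)
    hsv=cv2.cvtColor(p,cv2.COLOR_BGR2HSV);H,S,V=[hsv[...,i].astype(int) for i in range(3)]
    print(n,"cam",ray(n,0,0)[0],"table z",np.median(W[...,2][(S<30)&(V>150)&(d>0)]))
    if n=="top":
        boxes=dict(pale=(140,172,182,200),dark=(150,222,188,246))
    else: boxes=dict(pale=(318,178,355,203),dark=(295,150,330,175))
    for k,(a,b,c,e) in boxes.items():
        m=np.zeros(H.shape,np.uint8);m[b:e,a:c]=((S>60)&((H<25)|(H>170)))[b:e,a:c]
        ct=max(cv2.findContours(m,0,1)[0],key=cv2.contourArea)
        print(k,cv2.minAreaRect(ct),"area",m.sum())
        g=(m>0)&(W[...,2]>.03)&(d>0);xy=W[g][:,:2];c0=xy.mean(0);w,E=np.linalg.eigh(np.cov((xy-c0).T))
        print("  cloud",c0,"rect",cv2.minAreaRect((xy*1000).astype(np.float32)),"yaw of long axis",np.degrees(np.arctan2(E[1,1],E[0,1])),"zmax",np.percentile(W[g][:,2],[5,50,95]))
    red=((S>110)&((H<8)|(H>172))).astype(np.uint8)
    num,l,st,ce=cv2.connectedComponentsWithStats(red)
    bx=(265,155,350,240) if n=="top" else(150,160,245,225)
    for i in range(1,num):
        u,v=ce[i]
        if bx[0]<u<bx[2] and bx[1]<v<bx[3]: print("red",ce[i],st[i][4],plane(n,u,v,.127))
z=np.load("pics/top0.npz");p,d=z["p"],z["d"]
cv2.imwrite("pics/crop0.png",cv2.resize(p[145:265,110:360],None,fx=3.2,fy=3.2,interpolation=cv2.INTER_CUBIC))
W=cloud("top",d)
hsv=cv2.cvtColor(p,cv2.COLOR_BGR2HSV);H,S,V=[hsv[...,i].astype(int) for i in range(3)]
b=np.zeros(H.shape,bool);b[165:220,205:345]=True
g=b&(H>60)&(H<95)&(S>70)&(W[...,2]>.02)
g2=b&(abs(W[...,2]-.04)<.006)&(W[...,1]>-1)
for nm,k in(("bed",g2),("green",g)):
    xy=W[k][:,:2];print(nm,k.sum(),cv2.minAreaRect((xy*1000).astype(np.float32)))
```

```text
top cam [ 0.4258393  -0.00620752  1.57692757] table z -0.0003693936990504525
pale ((162.1311492919922, 186.05738830566406), (27.432331085205078, 14.214111328125), 5.19442892074585) area 306
  cloud [0.60639001 0.31312851] rect ((606.2064819335938, 314.03070068359375), (84.48340606689453, 46.469879150390625), 85.07146453857422) yaw of long axis 85.57465063297434 zmax [0.03392765 0.04262047 0.05348017]
dark ((168.29006958007812, 232.96046447753906), (13.421245574951172, 26.527225494384766), 82.23483276367188) area 269
  cloud [0.45663806 0.28856635] rect ((456.5305480957031, 288.6127624511719), (43.03192901611328, 81.44087982177734), 8.174643516540527) yaw of long axis 98.04039740432415 zmax [0.03480731 0.04257072 0.05244561]
red [281.5        215.29411765] 34 [ 0.51125089 -0.06855343  0.127     ]
red [326.5 224.5] 32 [ 0.48476837 -0.20413697  0.127     ]
scene cam [ 1.40155025 -0.26046304  1.12493142] table z nan
pale ((336.4878234863281, 190.9229736328125), (17.25986099243164, 27.2934513092041), 81.02737426757812) area 311
  cloud [0.61219384 0.30861547] rect ((609.7803344726562, 310.9466857910156), (84.61060333251953, 46.54599380493164), 84.8081283569336) yaw of long axis 84.78670262791498 zmax [0.03243144 0.04185733 0.05195481]
dark ((312.555419921875, 159.65692138671875), (8.930671691894531, 22.021596908569336), 70.55996704101562) area 120
  cloud [0.46086607 0.29024097] rect ((461.1089172363281, 286.316650390625), (42.095523834228516, 78.83282470703125), 8.7462797164917) yaw of long axis 98.1060157127483 zmax [0.03765039 0.04202714 0.05223568]
red [220.16666667 178.33333333] 18 [ 0.50812058 -0.06798152  0.127     ]
red [179.55660377 182.50943396] 106 [ 0.48240952 -0.19671054  0.127     ]
bed 1199 ((582.9428100585938, -16.357498168945312), (325.0780944824219, 88.53702545166016), 80.5574951171875)
green 792 ((523.6777954101562, -29.596725463867188), (342.64453125, 198.05526733398438), 86.68389129638672)
  return _methods._mean(a, axis=axis, dtype=dtype,
  ret = ret.dtype.type(ret / rcount)
```

View pics/crop0.png

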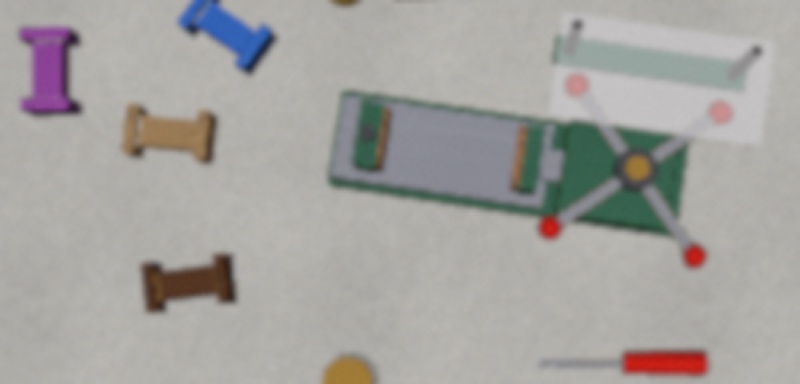

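The crop (3.2x, origin (110,145)) shows the hub at (638,168). The near balls are at (550,228) and (695,256), the far ones at (577,85) and (721,112). The moving cork is at about (519,158), the tail cork at (384,138), and the clamp is tilted about 8°.

Run:
```python
from h import *
z=np.load("pics/top0.npz");p,d=z["p"],z["d"]
c=lambda x,y:(110+(x+.5)/3.2-.5,145+(y+.5)/3.2-.5)
B=[plane("top",*c(*k),.127)[:2] for k in((550,228),(577,85),(721,112),(695,256))]
print("balls",B,"means",(B[0]+B[2])/2,(B[1]+B[3])/2,"hub",plane("top",*c(638,168),.147)[:2])
hub=np.mean(B,0);print("hub",hub,[np.degrees(np.arctan2(*(b-hub)[::-1])) for b in B],[np.linalg.norm(b-hub) for b in B])
hsv=cv2.cvtColor(p,cv2.COLOR_BGR2HSV);H,S,V=[hsv[...,i].astype(int) for i in range(3)]
ct=np.array
# clamp yaw: bed grey region
m=np.zeros(H.shape,np.uint8);m[170:215,212:272]=((H>100)&(H<135)&(S>20))[170:215,212:272]
k=max(cv2.findContours(m,0,1)[0],key=cv2.contourArea)[:,0]
print("bed px rect",cv2.minAreaRect(k))
for nm,pts in(("far edge",((345,92),(555,122))),("near edge",((332,185),(555,215)))):
    a,b=[plane("top",*c(*q),.03)[:2] for q in pts];print(nm,a,b,np.degrees(np.arctan2(*(a-b)[::-1])))
a,b=[plane("top",*c(*q),.154)[:2] for q in((562,14),(772,42))];print("guard",np.degrees(np.arctan2(*(a-b)[::-1])))
co=((H>5)&(H<22)&(S>70)).astype(np.uint8);b=np.zeros_like(co);b[172:212,222:280]=1
n,l,st,ce=cv2.connectedComponentsWithStats(co*b)
for yaw in(81.5,82.5,83.5):
  a=np.radians(yaw);yv=np.array([np.cos(a),np.sin(a)]);xv=np.array([yv[1],-yv[0]])
  for i in range(1,n):
    if st[i][4]>4:
        P=plane("top",*ce[i],.096)[:2]-hub;print(yaw,ce[i],st[i],"clamp x,y",P@xv,P@yv)
```

```text
balls [array([ 0.50940362, -0.06865557]), array([ 0.64592037, -0.09379682]), array([ 0.62119514, -0.23069958]), array([ 0.48430827, -0.20516855])] means [ 0.56529938 -0.14967757] [ 0.56511432 -0.14948268] hub [ 0.56505625 -0.14972161]
hub [ 0.56520685 -0.14958013] [np.float64(124.58902123499168), np.float64(34.64940268127303), np.float64(-55.38673107207545), np.float64(-145.50559851607903)] [np.float64(0.09829946786737337), np.float64(0.09811447462770008), np.float64(0.0985649728653044), np.float64(0.0981562668905543)]
bed px rect ((250.94595336914062, 180.82432556152344), (10.357135772705078, 2.959181785583496), 9.462322235107422)
far edge [0.65136548 0.13610718] [ 0.62253732 -0.07744587] 82.31194659522454
near edge [0.55640132 0.14745231] [ 0.52813659 -0.07781241] 82.84827849584808
guard 82.7768994323603
81.5 [229.07692308 187.80769231] [228 179   3  18  26] clamp x,y -0.004509979998709002 0.24474754900068654
81.5 [271.65789474 194.23684211] [270 185   4  19  38] clamp x,y -0.0036154930810283724 0.11114199162382586
82.5 [229.07692308 187.80769231] [228 179   3  18  26] clamp x,y -0.00023785940722172855 0.24478898276747385
82.5 [271.65789474 194.23684211] [270 185   4  19  38] clamp x,y -0.0016752472138519478 0.11118816321489453
83.5 [229.07692308 187.80769231] [228 179   3  18  26] clamp x,y 0.004034333638545239 0.24475585143878606
83.5 [271.65789474 194.23684211] [270 185   4  19  38] clamp x,y 0.00026550894985431957 0.11120046581434401
```

Create to.py:
```python
# to.py x y z yaw_deg(tool x axis): prints row in tool axes
import sys;from h import *
x,y,z,w=map(float,sys.argv[1:5]);p,M=tool();d=M.T@(np.array([x,y,z])-p)
a=np.radians(w);T=np.array([[np.cos(a),np.sin(a),0],[np.sin(a),-np.cos(a),0],[0,0,-1]]).T
r=R.from_matrix(M.T@T).as_rotvec();o=get_obs()
print("row",d.round(4),r.round(4),"F",o["wrist_force"].round(2),"t",o["time_s"])
```

```text
(no output)
```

Request:
jog_arm:
  segments: "0.683,-0.589,0,0,0,-1.035,0.7\n0.683,-0.589,0,0,0,-1.035,0.7\n0.683,-0.589,0,0,0,-1.035,0.7\n0.683,-0.589,0,0,0,-1.035,0.7\n0.683,-0.589,0,0,0,-1.035,0.7\n0.683,-0.589,0,0,0,-1.035,0.7\n0.683,-0.589,0,0,0,-1.035,0.7\n0.683,-0.589,0,0,0,-1.035,0.7\n0.683,-0.589,0,0,0,-1.035,0.7\n0.683,-0.589,0,0,0,-1.035,0.7"

```text
time_s: 1.35
eef_pos: [0.499, 0.0591, 0.2312]
eef_rot: [0.0, 0.736, 0.677, -0.0]
wrist_force: [1.2, -0.7, 0.3]
opening: 0.703
grasp_force: 0.0
```

```bash
python3 to.py .608 .3125 .13 85.2
```

```text
row [0.2615 0.0877 0.1012] [0.0002 0.0002 0.0009] F [ 1.2  -0.71  0.31] t 1.35
```

Request:
jog_arm:
  segments: "0.2615,0.0877,0.1,0,0,0,0.7\n0.2615,0.0877,0.1,0,0,0,0.7\n0.2615,0.0877,0.1,0,0,0,0.7\n0.2615,0.0877,0.1,0,0,0,0.7\n0.2615,0.0877,0.1,0,0,0,0.7\n0.2615,0.0877,0.1,0,0,0,0.7\n0.2615,0.0877,0.1,0,0,0,0.7"

```text
time_s: 2.22
eef_pos: [0.6072, 0.3099, 0.1308]
eef_rot: [-0.0, 0.736, 0.677, -0.001]
wrist_force: [0.5, 0.4, 0.5]
opening: 0.698
grasp_force: 0.0
```

```bash
python3 to.py .608 .3125 .008 85.2
```

```text
row [0.0028 0.0007 0.1228] [-0.0011  0.0008  0.0011] F [0.45 0.39 0.55] t 2.225
```

Request:
jog_arm:
  segments: "0.002,0.001,0.04,0,0,0,0.7\n0.002,0.001,0.09,0,0,0,0.7\n0.002,0.001,0.122,0,0,0,0.7\n0.002,0.001,0.122,0,0,0,0.7\n0.002,0.001,0.122,0,0,0,0\n0.002,0.001,0.122,0,0,0,0\n0.002,0.001,0.122,0,0,0,0\n0.002,0.001,0.122,0,0,0,0\n0.002,0.001,0.122,0,0,0,0\n0.002,0.001,0.122,0,0,0,0"

```text
time_s: 3.48
eef_pos: [0.611, 0.3127, 0.0125]
eef_rot: [0.001, 0.736, 0.677, 0.002]
wrist_force: [-0.2, -1.1, 7.2]
opening: 0.339
grasp_force: 60.3
```

```bash
python3 to.py .608 .3125 .15 85.2
```

```text
row [-0.0002 -0.0024 -0.1375] [ 0.0046 -0.0014  0.0007] F [-0.23 -1.08  7.24] t 3.475
```

Request:
jog_arm:
  segments: "0,0,-0.03,0,0,0,0\n0,0,-0.08,0,0,0,0\n0,0,-0.14,0,0,0,0\n0,0,-0.16,0,0,0,0\n0,0,-0.16,0,0,0,0"

```text
time_s: 4.1
eef_pos: [0.61, 0.3127, 0.1717]
eef_rot: [0.001, 0.736, 0.677, 0.002]
wrist_force: [0.7, 0.2, -2.5]
opening: 0.338
grasp_force: 59.7
```

```bash
python3 to.py .5879 .0249 .17 82.6
```

Run:
```python
from h import *
p,d=optics.camera("scene");cv2.imwrite("pics/s1.png",cv2.resize(p[100:260,180:400],None,fx=3,fy=3))
```

```text
row [-0.2886  0.0018  0.0013] [ 0.0041 -0.0018  0.0462] F [ 0.69  0.23 -2.54] t 4.1
```

View pics/s1.png

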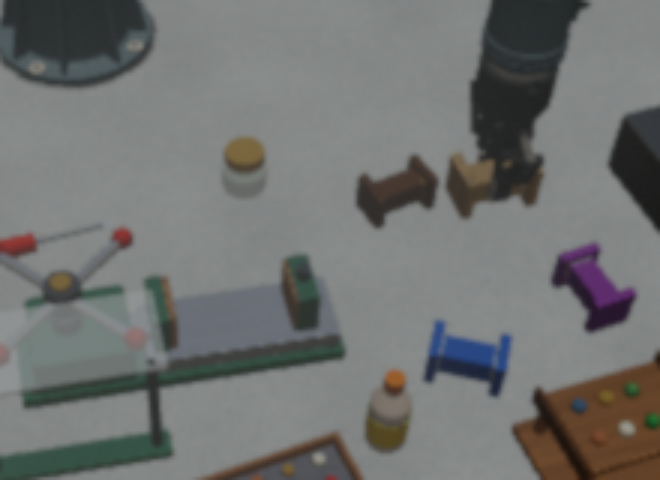

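The pedestal is held by its post at about crop (495,185), and the dark one stands undisturbed at (397,190).

Request:
jog_arm:
  segments: "-0.05,0,0,0,0,0,0\n-0.11,0.001,0,0,0,0.02,0\n-0.17,0.001,0,0,0,0.046,0\n-0.23,0.002,0,0,0,0.046,0\n-0.27,0.002,0,0,0,0.046,0\n-0.289,0.002,0,0,0,0.046,0\n-0.289,0.002,0,0,0,0.046,0\n-0.289,0.002,0,0,0,0.046,0"

```text
time_s: 5.15
eef_pos: [0.5865, 0.0254, 0.1684]
eef_rot: [-0.001, 0.751, 0.66, -0.0]
wrist_force: [1.3, -0.3, -1.7]
opening: 0.339
grasp_force: 59.6
```

```bash
python3 to.py .5879 .0249 .054 82.6
```

Run:
```python
from h import *
pos,M=tool();zb=pos[2]-.0125
a=np.radians(82.6);yv=np.array([np.cos(a),np.sin(a),0]);xv=np.array([yv[1],-yv[0],0]);hub=np.array([.5652,-.1496,0])
for n in("top","scene"):
    p,d=optics.camera(n);W=cloud(n,d)-hub;c=np.stack([W@xv,W@yv,W[...,2]],-1)
    hsv=cv2.cvtColor(p,cv2.COLOR_BGR2HSV);H,S=hsv[...,0],hsv[...,1]
    m=(H>8)&(H<25)&(S>60)&(abs(c[...,0])<.06)&(abs(c[...,1]-.176)<.08)&(c[...,2]>zb)&(d>0)
    q=c[m];print(n,m.sum(),"x",np.percentile(q[:,0],[3,50,97]),"y",np.percentile(q[:,1],[2,98]),"z",np.percentile(q[:,2],[3,97]),zb)
    cv2.imwrite(f"pics/{n}2.png",cv2.resize(p[150:240,200:340] if n=="top" else p[130:250,190:350],None,fx=4,fy=4))
```

```text
row [-0.0004  0.0016  0.1144] [-0.0015 -0.0007  0.001 ] F [ 1.29 -0.28 -1.69] t 5.15
top 32 x [-0.04012378 -0.02092432 -0.0140902 ] y [0.13058736 0.21776673] z [0.19357375 0.48096223] 0.15589126842615408
scene 221 x [-0.01633533  0.01220091  0.02474592] y [0.13581871 0.216707  ] z [0.16924836 0.21004839] 0.15589126842615408
```

View pics/scene2.png

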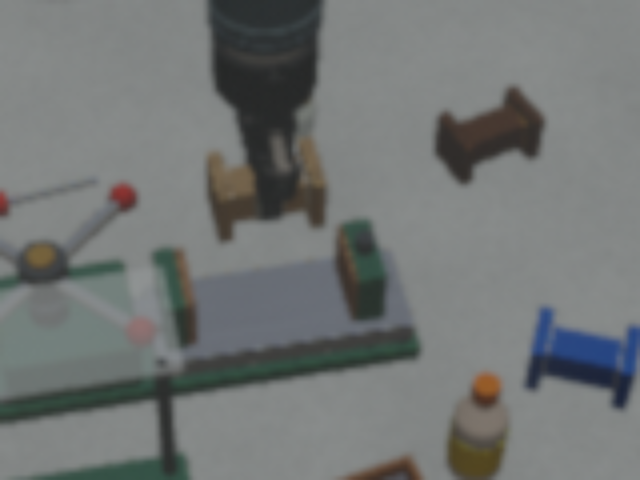

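The pedestal hangs level over the bed at about (268,195), its length along the clamp between the jaws, spanning clamp y 136 to 217 mm.

Request:
jog_arm:
  segments: "0,0.002,0.03,0,0,0,0\n0,0.002,0.07,0,0,0,0\n0,0.002,0.1,0,0,0,0\n0,0.002,0.108,0,0,0,0\n0,0.002,0.112,0,0,0,0\n0,0.002,0.112,0,0,0,0"

```text
time_s: 6.0
eef_pos: [0.5898, 0.024, 0.0584]
eef_rot: [0.001, 0.751, 0.66, 0.001]
wrist_force: [0.3, -0.3, -1.2]
opening: 0.34
grasp_force: 59.6
```

```bash
python3 to.py .5879 .0249 .054 82.6
```

```text
row [ 0.0007 -0.002   0.0044] [0.0019 0.0001 0.0006] F [ 0.3  -0.34 -1.2 ] t 6.0
```

Request:
jog_arm:
  segments: "0,0,0.002,0,0,0,0\n0,0,0.004,0,0,0,0\n0,0,0.004,0,0,0,0"

```text
time_s: 6.38
eef_pos: [0.5889, 0.0238, 0.0534]
eef_rot: [0.0, 0.751, 0.66, 0.0]
wrist_force: [-0.9, 0.1, -1.7]
opening: 0.338
grasp_force: 59.6
```

Request:
jog_arm:
  segments: "0,0,0.002,0,0,0,0\n0,0,0.003,0,0,0,0\n0,0,0.003,0,0,0,0"

```text
time_s: 6.75
eef_pos: [0.5891, 0.0237, 0.0524]
eef_rot: [0.0, 0.751, 0.66, -0.0]
wrist_force: [-8.0, 0.4, 15.7]
opening: 0.344
grasp_force: 61.7
```

Request:
jog_arm:
  segments: "0,0,-0.001,0,0,0,0\n0,0,-0.001,0,0,0,0.6\n0,0,-0.001,0,0,0,0.6\n0,0,-0.001,0,0,0,0.6\n0,0,-0.03,0,0,0,0.6\n0,0,-0.08,0,0,0,0.6\n0,0,-0.14,0,0,0,0.6\n0,0,-0.16,0,0,0,0"

```text
time_s: 7.75
eef_pos: [0.591, 0.0236, 0.215]
eef_rot: [0.003, 0.751, 0.66, 0.002]
wrist_force: [1.1, 0.1, -0.6]
opening: 0.404
grasp_force: 0.0
```

Run:
```python
from h import *
a=np.radians(82.6);yv=np.array([np.cos(a),np.sin(a),0]);xv=np.array([yv[1],-yv[0],0]);hub=np.array([.5652,-.1496,0])
for n in("scene",):
    p,d=optics.camera(n);W=cloud(n,d)-hub;c=np.stack([W@xv,W@yv,W[...,2]],-1)
    hsv=cv2.cvtColor(p,cv2.COLOR_BGR2HSV);H,S=hsv[...,0],hsv[...,1]
    m=(H>8)&(H<25)&(S>60)&(abs(c[...,0])<.06)&(abs(c[...,1]-.176)<.055)&(c[...,2]>.045)&(c[...,2]<.1)&(d>0)
    q=c[m];print(n,m.sum(),"x",np.percentile(q[:,0],[3,50,97]),"y",np.percentile(q[:,1],[2,98]),"z",np.percentile(q[:,2],[3,97]))
    cv2.imwrite(f"pics/{n}3.png",cv2.resize(p[130:250,190:350],None,fx=4,fy=4))
```

```bash
# wheel start pose
```

Run:
```python
import numpy as np
```

```text
scene 308 x [-0.0121464   0.01374706  0.02735038] y [0.13541842 0.21319753] z [0.0553108  0.09250822]
```

View pics/scene3.png

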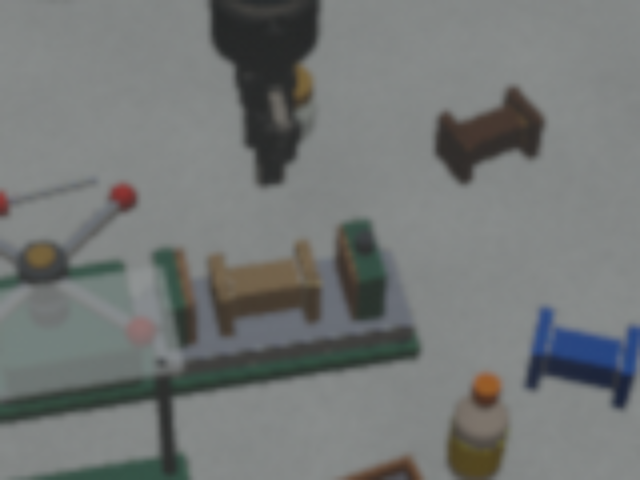

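The pedestal lies flat between the jaws at about (265,290), clear of both. Next is the wheel.

Create wh.py:
```python
# wh.py off_mm z s1 s2 ...: rows to place closed fingers off_mm behind spoke at world angle s (deg), r=65
import sys;from h import *
off,z,*S=map(float,sys.argv[1:]);p,M=tool();o=get_obs();hub=np.array([.5652,-.1496])
for s in S:
    a=np.radians(s);u=np.array([np.cos(a),np.sin(a)]);t=np.array([-u[1],u[0]])
    T=np.array([[-t[0],-t[1],0],[-u[0]*1,-u[1],0],[0,0,-1]]).T
    if np.linalg.det(T)<0: T[:,1]*=-1
    P=np.r_[hub+.065*u+off/1000*t,z];d=M.T@(P-p);r=R.from_matrix(M.T@T).as_rotvec()
    print(s,d.round(4),r.round(3))
a=p[:2]-hub;yaw=np.arctan2(M[1,0],M[0,0]);s=yaw+np.pi/2;u=np.array([np.cos(s),np.sin(s)]);t=np.array([-u[1],u[0]])
F=o["wrist_force"][:2];print("now s=%.1f r=%.1f off=%.1f z=%.4f push=%.2f rad=%.2f t=%.2f"%(np.degrees(s)%360,1e3*a@u,1e3*a@t,p[2],F@t,F@u,o["time_s"]))
```

```bash
python3 wh.py 28 .20 214.5
```

```text
214.5 [-0.2393 -0.0337  0.016 ] [ 0.008  0.003 -0.731]
now s=172.6 r=-3.9 off=-175.1 z=0.2163 push=0.95 rad=-1.09 t=7.80
```

Request:
jog_arm:
  segments: "-0.06,-0.008,0.016,0,0,-0.18,0\n-0.12,-0.016,0.016,0,0,-0.36,0\n-0.18,-0.024,0.016,0,0,-0.55,0\n-0.24,-0.034,0.016,0,0,-0.731,0\n-0.24,-0.034,0.016,0,0,-0.731,0\n-0.24,-0.034,0.016,0,0,-0.731,0\n-0.24,-0.034,0.016,0,0,-0.731,0"

```text
time_s: 8.68
eef_pos: [0.5242, -0.2089, 0.1936]
eef_rot: [-0.001, 0.466, 0.885, 0.0]
wrist_force: [0.2, -0.1, 0.2]
opening: 0.003
grasp_force: 0.0
```

```bash
python3 wh.py 28 .106 214.5
```

```text
214.5 [-0.0025  0.0024  0.0876] [-0.    -0.001 -0.001]
now s=214.5 r=67.3 off=25.7 z=0.1936 push=0.23 rad=-0.15 t=8.68
```

Request:
jog_arm:
  segments: "-0.001,0.002,0.04,0,0,0,0\n-0.001,0.002,0.085,0,0,0,0\n-0.001,0.002,0.085,0,0,0,0\n-0.001,0.002,0.085,0,0,0,0"

```text
time_s: 9.18
eef_pos: [0.5275, -0.2092, 0.1107]
eef_rot: [0.001, 0.465, 0.885, -0.0]
wrist_force: [0.2, 0.2, 0.4]
opening: -0.001
grasp_force: 0.0
```

```bash
python3 wh.py 17 .108 214.5 204 194 184 174 164 154 144 134 124 115
```

```text
214.5 [ 0.0108 -0.0002  0.0027] [0.001 0.001 0.001]
204.0 [ 0.0229 -0.0022  0.0027] [0.001 0.001 0.184]
194.0 [ 0.0346 -0.002   0.0026] [0.001 0.001 0.359]
184.0 [0.0461 0.0002 0.0026] [0.001 0.001 0.533]
174.0 [0.0571 0.0044 0.0026] [0.001 0.001 0.708]
164.0 [0.0671 0.0104 0.0026] [0.001 0.001 0.882]
154.0 [0.076  0.0181 0.0026] [1.000e-03 1.000e-03 1.057e+00]
144.0 [0.0834 0.0271 0.0026] [1.000e-03 1.000e-03 1.231e+00]
134.0 [0.0891 0.0374 0.0026] [1.000e-03 1.000e-03 1.406e+00]
124.0 [0.0929 0.0484 0.0026] [2.00e-03 1.00e-03 1.58e+00]
115.0 [0.0947 0.0588 0.0026] [0.002 0.    1.737]
now s=214.5 r=64.8 off=27.7 z=0.1107 push=-0.08 rad=-0.24 t=9.18
```

Request:
jog_arm:
  segments: "0.011,0,0,0,0,0,0\n0.023,-0.002,0,0,0,0.184,0\n0.035,-0.002,0,0,0,0.359,0\n0.046,0,0,0,0,0.533,0\n0.057,0.004,0,0,0,0.708,0"

```text
time_s: 9.8
eef_pos: [0.4985, -0.1613, 0.1116]
eef_rot: [0.003, 0.746, 0.666, 0.0]
wrist_force: [2.0, -3.9, 0.6]
opening: 0.001
grasp_force: 2.1
```

```bash
python3 wh.py 17 .108 174 164 154 144 134 124 115
```

```text
174.0 [0.0016 0.0001 0.0036] [ 0.004  0.003 -0.007]
164.0 [ 0.0131 -0.002   0.0036] [0.005 0.003 0.167]
154.0 [ 0.0248 -0.002   0.0035] [0.005 0.003 0.342]
144.0 [0.0364 0.     0.0035] [0.005 0.002 0.516]
134.0 [0.0474 0.004  0.0035] [0.005 0.002 0.691]
124.0 [0.0575 0.0099 0.0035] [0.006 0.001 0.865]
115.0 [0.0657 0.0166 0.0035] [6.000e-03 1.000e-03 1.023e+00]
now s=173.6 r=65.0 off=19.0 z=0.1116 push=3.66 rad=-2.45 t=9.80
```

Request:
jog_arm:
  segments: "0.013,-0.002,0,0,0,0.167,0\n0.025,-0.002,0,0,0,0.342,0\n0.036,0,0,0,0,0.516,0\n0.047,0.004,0,0,0,0.691,0\n0.057,0.01,0,0,0,0.865,0\n0.065,0.017,0,0,0,1.023,0"

```text
time_s: 10.55
eef_pos: [0.5217, -0.0979, 0.1114]
eef_rot: [0.002, 0.976, 0.217, 0.001]
wrist_force: [-3.0, -4.4, 1.4]
opening: 0.001
grasp_force: 2.3
```

```bash
python3 wh.py 24 .108 115
```

Run:
```python
from h import *
p,d=optics.camera("top");cv2.imwrite("pics/t4.png",cv2.resize(p[145:265,110:360],None,fx=3.2,fy=3.2,interpolation=cv2.INTER_CUBIC))
```

```text
115.0 [-0.0065  0.0002  0.0034] [ 0.003 -0.001  0.   ]
now s=115.0 r=65.2 off=17.5 z=0.1114 push=4.62 rad=-2.75 t=10.55
```

View pics/t4.png

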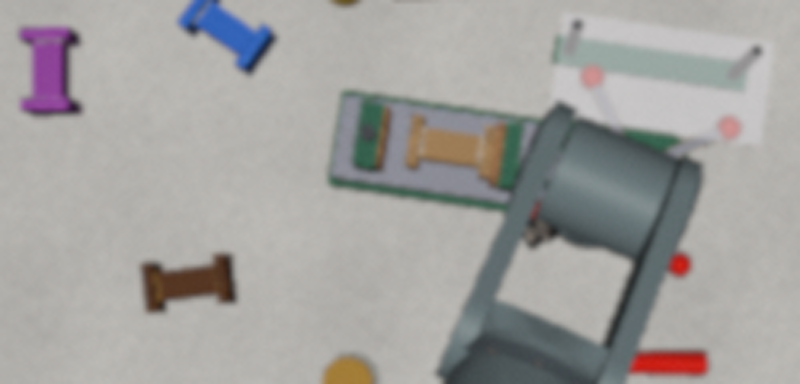

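The top view shows the near ball at crop (680,265), i.e. the next spoke is at about 205°. The jaw now touches the pedestal, so 99.5° has been wound. I'll back off, lift and go to the next spoke.

Request:
jog_arm:
  segments: "-0.009,0,0,0,0,0,0\n-0.009,0,0,0,0,0,0\n-0.009,0,-0.045,0,0,0,0\n-0.009,0,-0.085,0,0,0,0\n-0.009,0,-0.085,0,0,0,0"

```text
time_s: 11.22
eef_pos: [0.5152, -0.1024, 0.1983]
eef_rot: [0.002, 0.976, 0.22, 0.003]
wrist_force: [-0.1, -0.1, 0.2]
opening: 0.003
grasp_force: 0.0
```

```bash
python3 wh.py 28 .193 205
```

```text
205.0 [-0.0403  0.0916  0.0056] [ 0.008  0.    -1.564]
now s=115.4 r=64.1 off=24.9 z=0.1983 push=0.12 rad=-0.10 t=11.22
```

Request:
jog_arm:
  segments: "-0.02,0.046,0.005,0,0,-1.564,0\n-0.04,0.092,0.005,0,0,-1.564,0\n-0.04,0.092,0.005,0,0,-1.564,0\n-0.04,0.092,0.005,0,0,-1.564,0\n-0.04,0.092,0.005,0,0,-1.564,0\n-0.04,0.092,0.005,0,0,-1.564,0\n-0.04,0.092,0.005,0,0,-1.564,0\n-0.04,0.092,0.005,0,0,-1.564,0\n-0.04,0.092,0.005,0,0,-1.564,0\n-0.04,0.092,0.005,0,0,-1.564,0"

```text
time_s: 12.48
eef_pos: [0.5156, -0.2013, 0.1883]
eef_rot: [-0.001, 0.538, 0.843, 0.0]
wrist_force: [0.4, 0.2, 0.3]
opening: 0.001
grasp_force: 0.0
```

```bash
python3 wh.py 28 .111 205
```

```text
205.0 [-0.0022  0.0018  0.0773] [-0.001 -0.001 -0.001]
now s=204.9 r=66.7 off=26.0 z=0.1883 push=0.03 rad=-0.47 t=12.47
```

Request:
jog_arm:
  segments: "-0.001,0.002,0.04,0,0,0,0\n-0.001,0.002,0.077,0,0,0,0\n-0.001,0.002,0.077,0,0,0,0\n-0.001,0.002,0.077,0,0,0,0"

```text
time_s: 12.98
eef_pos: [0.5191, -0.202, 0.1133]
eef_rot: [0.001, 0.538, 0.843, 0.0]
wrist_force: [0.6, -0.8, 1.2]
opening: -0.001
grasp_force: 0.0
```

```bash
python3 wh.py 17 .111 205 195 185 175 165 155 145 135 125
```

```text
205.0 [ 0.011  -0.0011  0.0023] [ 0.001  0.001 -0.002]
195.0 [ 0.0225 -0.0031  0.0023] [0.001 0.001 0.173]
185.0 [ 0.0342 -0.003   0.0023] [0.001 0.001 0.347]
175.0 [ 0.0457 -0.0009  0.0023] [0.001 0.001 0.522]
165.0 [0.0567 0.0031 0.0023] [0.001 0.001 0.696]
155.0 [0.0668 0.009  0.0023] [0.001 0.001 0.871]
145.0 [0.0758 0.0166 0.0023] [1.000e-03 0.000e+00 1.045e+00]
135.0 [0.0833 0.0256 0.0023] [1.00e-03 0.00e+00 1.22e+00]
125.0 [0.0891 0.0357 0.0023] [1.000e-03 0.000e+00 1.394e+00]
now s=204.9 r=63.9 off=28.1 z=0.1133 push=0.96 rad=-0.22 t=12.97
```

Request:
jog_arm:
  segments: "0.011,-0.001,0.002,0,0,0,0\n0.0225,-0.003,0.002,0,0,0.173,0\n0.034,-0.003,0.002,0,0,0.347,0\n0.0457,-0.001,0.002,0,0,0.522,0\n0.0567,0.003,0.002,0,0,0.696,0\n0.0668,0.009,0.002,0,0,0.871,0"

```text
time_s: 13.72
eef_pos: [0.4991, -0.138, 0.112]
eef_rot: [0.002, 0.845, 0.535, 0.0]
wrist_force: [0.4, -5.4, -1.3]
opening: 0.002
grasp_force: 2.3
```

```bash
python3 wh.py 17 .111 155 150 145 140 135 130 125
```

Run:
```python
from h import *
p,d=optics.camera("top");cv2.imwrite("pics/t5.png",cv2.resize(p[160:215,205:285],None,fx=8,fy=8,interpolation=cv2.INTER_CUBIC))
```

```text
155.0 [ 0.0004 -0.0002  0.001 ] [ 0.004  0.002 -0.005]
150.0 [ 0.0061 -0.0015  0.001 ] [0.004 0.002 0.082]
145.0 [ 0.0119 -0.0023  0.001 ] [0.004 0.002 0.169]
140.0 [ 0.0178 -0.0025  0.0009] [0.004 0.001 0.256]
135.0 [ 0.0236 -0.0022  0.0009] [0.004 0.001 0.344]
130.0 [ 0.0294 -0.0015  0.0009] [0.004 0.001 0.431]
125.0 [ 0.0352 -0.0002  0.0009] [0.004 0.001 0.518]
now s=154.7 r=64.7 off=17.7 z=0.1120 push=4.70 rad=-2.61 t=13.72
```

View pics/t5.png

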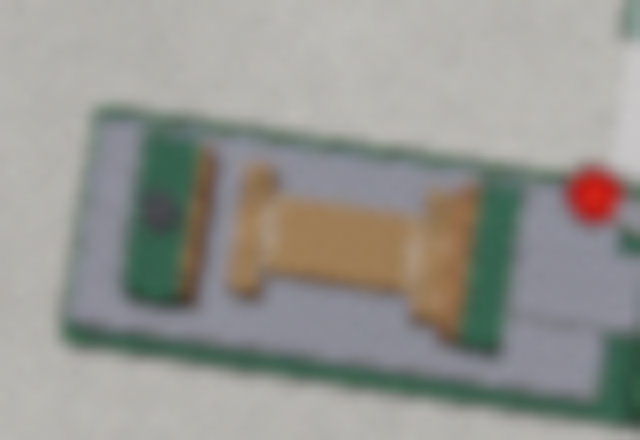

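The crop shows the jaw carrying the pedestal squarely. About 30 px (around 12 mm) remains between the plate at (236,230) and the tail cork at (206,230), roughly 1 rad more.

Request:
jog_arm:
  segments: "0.012,-0.002,0,0,0,0.169,0\n0.0236,-0.002,0,0,0,0.344,0\n0.0352,0,0,0,0,0.518,0\n0.0352,0,0,0,0,0.518,0"

```text
time_s: 14.28
eef_pos: [0.514, -0.1049, 0.1113]
eef_rot: [0.0, 0.952, 0.306, 0.001]
wrist_force: [-0.4, 0.1, 1.0]
opening: -0.0
grasp_force: 0.0
```

```bash
python3 wh.py 17 .111 125
```

```text
125.0 [-0.0007  0.001   0.0003] [ 0.001 -0.001  0.01 ]
now s=125.6 r=66.2 off=15.6 z=0.1113 push=0.22 rad=0.30 t=14.28
```

Request:
jog_arm:
  segments: "-0.009,0,0,0,0,0,0\n-0.009,0,0,0,0,0,0\n-0.009,0,-0.045,0,0,0,0\n-0.009,0,-0.085,0,0,0,0\n-0.009,0,-0.085,0,0,0,0"

```text
time_s: 14.9
eef_pos: [0.5082, -0.1117, 0.199]
eef_rot: [0.002, 0.953, 0.304, 0.003]
wrist_force: [0.9, -0.5, -0.7]
opening: 0.0
grasp_force: 0.0
```

```bash
python3 wh.py 28 .193 215
```

Run:
```python
from h import *
hub=np.array([.5652,-.1496])
for n in("top","scene"):
    p,d=optics.camera(n);hsv=cv2.cvtColor(p,cv2.COLOR_BGR2HSV);H,S=hsv[...,0].astype(int),hsv[...,1].astype(int)
    for th in(110,50):
        num,l,st,ce=cv2.connectedComponentsWithStats(((S>th)&((H<8)|(H>172))).astype(np.uint8))
        for i in range(1,num):
            q=plane(n,*ce[i],.127)[:2]-hub
            if st[i][4]>8 and abs(np.linalg.norm(q)-.098)<.012: print(n,th,st[i][4],np.degrees(np.arctan2(q[1],q[0]))%360,np.linalg.norm(q))
```

```text
215.0 [-0.0407  0.0914  0.0065] [ 0.008  0.002 -1.564]
now s=125.4 r=63.9 off=24.6 z=0.1990 push=-0.46 rad=-0.96 t=14.90
top 50 28 33.43517688277415 0.09834401617842052
top 50 25 303.3794968614004 0.0980879910630331
top 50 9 128.25867528028164 0.09699258214368467
scene 110 20 122.97588111062913 0.09991294948440482
scene 110 103 209.57393810648028 0.09534840246355632
scene 50 34 123.07358426705456 0.09986242985245174
scene 50 145 210.02054247518663 0.09511420446525876
scene 50 9 34.947208428490164 0.0965874210215902
scene 50 9 301.4523837986289 0.09410924548270128
```

Request:
jog_arm:
  segments: "-0.02,0.046,0.005,0,0,-1.564,0\n-0.04,0.092,0.005,0,0,-1.564,0\n-0.04,0.092,0.005,0,0,-1.564,0\n-0.04,0.092,0.005,0,0,-1.564,0\n-0.04,0.092,0.005,0,0,-1.564,0\n-0.04,0.092,0.005,0,0,-1.564,0\n-0.04,0.092,0.005,0,0,-1.564,0\n-0.04,0.092,0.005,0,0,-1.564,0\n-0.04,0.092,0.005,0,0,-1.564,0\n-0.04,0.092,0.005,0,0,-1.564,0"

```text
time_s: 16.25
eef_pos: [0.5257, -0.2082, 0.1885]
eef_rot: [-0.002, 0.462, 0.887, 0.0]
wrist_force: [-0.2, -0.5, -0.7]
opening: 0.001
grasp_force: 0.0
```

```bash
python3 wh.py 28 .113 214
```

```text
214.0 [-0.0017  0.0006  0.0755] [-0.001 -0.003  0.016]
now s=214.9 r=65.9 off=25.5 z=0.1885 push=0.32 rad=0.47 t=16.25
```

Request:
jog_arm:
  segments: "-0.001,0.001,0.04,0,0,0,0\n-0.001,0.001,0.077,0,0,0,0\n-0.001,0.001,0.077,0,0,0,0\n-0.001,0.001,0.077,0,0,0.01,0"

```text
time_s: 16.75
eef_pos: [0.5285, -0.2092, 0.1141]
eef_rot: [0.0, 0.467, 0.884, -0.0]
wrist_force: [0.4, -0.1, 0.2]
opening: -0.001
grasp_force: 0.0
```

```bash
python3 wh.py 17 .111 213.4 210.5 207.5 204.5 201.5 198.5 195.5 192.5 189.5
```

```text
213.4 [ 0.0126 -0.0013  0.0031] [0.    0.001 0.016]
210.5 [ 0.0159 -0.0021  0.0031] [0.    0.001 0.067]
207.5 [ 0.0194 -0.0026  0.0031] [0.    0.001 0.119]
204.5 [ 0.0229 -0.003   0.0031] [0.    0.001 0.171]
201.5 [ 0.0264 -0.0032  0.0031] [0.    0.    0.224]
198.5 [ 0.0299 -0.0032  0.0031] [0.    0.    0.276]
195.5 [ 0.0334 -0.0031  0.0031] [0.    0.    0.328]
192.5 [ 0.0369 -0.0027  0.0031] [0.    0.    0.381]
189.5 [ 0.0404 -0.0022  0.0031] [0.    0.    0.433]
now s=214.3 r=63.9 off=28.5 z=0.1141 push=0.31 rad=-0.33 t=16.75
```

Now slowly, at about 3° per row.

Request:
jog_arm:
  segments: "0.0126,-0.001,0.002,0,0,0.016,0\n0.016,-0.002,0.002,0,0,0.067,0\n0.0194,-0.0026,0.002,0,0,0.119,0\n0.0229,-0.003,0.002,0,0,0.171,0"

```text
time_s: 17.25
eef_pos: [0.5137, -0.1924, 0.113]
eef_rot: [0.002, 0.541, 0.841, -0.0]
wrist_force: [2.9, -3.3, -2.1]
opening: -0.001
grasp_force: 2.0
```

```bash
python3 wh.py 17 .111 201.5 198.5 195.5 192.5 189.5 186.5
```

```text
201.5 [ 0.004  -0.0012  0.002 ] [0.002 0.004 0.051]
198.5 [ 0.0075 -0.0018  0.002 ] [0.003 0.004 0.104]
195.5 [ 0.011  -0.0023  0.0019] [0.003 0.004 0.156]
192.5 [ 0.0145 -0.0025  0.0019] [0.003 0.004 0.208]
189.5 [ 0.018  -0.0026  0.0019] [0.003 0.004 0.261]
186.5 [ 0.0215 -0.0025  0.0019] [0.003 0.004 0.313]
now s=204.4 r=64.6 off=17.7 z=0.1130 push=4.21 rad=-1.23 t=17.25
```

Request:
jog_arm:
  segments: "0.004,-0.001,0,0,0,0.051,0\n0.0075,-0.002,0,0,0,0.104,0"

```text
time_s: 17.5
eef_pos: [0.509, -0.1864, 0.1131]
eef_rot: [0.003, 0.584, 0.811, 0.0]
wrist_force: [3.4, -1.8, -1.6]
opening: -0.001
grasp_force: 2.0
```

```bash
python3 wh.py 17 .111 196.5 194.5 192.5 190.5
```

```text
196.5 [ 0.0024 -0.0006  0.0021] [0.003 0.004 0.034]
194.5 [ 0.0047 -0.001   0.0021] [0.003 0.004 0.069]
192.5 [ 0.007  -0.0014  0.0021] [0.003 0.004 0.104]
190.5 [ 0.0093 -0.0018  0.0021] [0.004 0.004 0.139]
now s=198.5 r=65.0 off=17.1 z=0.1131 push=2.75 rad=-2.71 t=17.50
```

Request:
jog_arm:
  segments: "0.0024,-0.0006,0,0,0,0.034,0\n0.0047,-0.001,0,0,0,0.069,0\n0.007,-0.0014,0,0,0,0.104,0"

```text
time_s: 17.88
eef_pos: [0.5047, -0.18, 0.1123]
eef_rot: [0.001, 0.626, 0.78, -0.0]
wrist_force: [1.3, -4.2, 3.1]
opening: 0.001
grasp_force: 2.1
```

```bash
python3 wh.py 17 .111 190.5 188.5 186.5 184.5
```

```text
190.5 [0.0019 0.0001 0.0013] [0.001 0.002 0.036]
188.5 [ 0.0042 -0.0004  0.0013] [0.001 0.002 0.071]
186.5 [ 0.0065 -0.0008  0.0012] [0.001 0.002 0.106]
184.5 [ 0.0088 -0.0011  0.0012] [0.001 0.002 0.14 ]
now s=192.5 r=65.7 off=16.5 z=0.1123 push=4.37 rad=-0.37 t=17.88
```

Request:
jog_arm:
  segments: "0.0022,0,0,0,0,0.036,0\n0.0045,-0.0004,0,0,0,0.071,0"

```text
time_s: 18.12
eef_pos: [0.5026, -0.1755, 0.1116]
eef_rot: [0.0, 0.653, 0.757, -0.0]
wrist_force: [0.8, -4.3, 2.4]
opening: 0.003
grasp_force: 2.1
```

```bash
python3 wh.py 17 .111 186.5 184.5 182.5
```

```text
186.5 [0.0016 0.0002 0.0006] [-0.     0.001  0.034]
184.5 [ 0.0039 -0.0003  0.0006] [-0.     0.001  0.069]
182.5 [ 0.0063 -0.0007  0.0006] [-0.     0.001  0.104]
now s=188.5 r=65.7 off=16.4 z=0.1116 push=4.41 rad=-0.17 t=18.12
```

Request:
jog_arm:
  segments: "0.0023,-0.0004,0,0,0,0.035,0\n0.0046,-0.0008,0,0,0,0.07,0"

```text
time_s: 18.38
eef_pos: [0.5009, -0.1711, 0.1115]
eef_rot: [-0.0, 0.679, 0.734, -0.0]
wrist_force: [-0.2, -4.7, 3.0]
opening: -0.001
grasp_force: 2.3
```

```bash
python3 wh.py 17 .111 182.5 180.5 178.5
```

```text
182.5 [0.0017 0.0002 0.0005] [-0.001  0.001  0.034]
180.5 [ 0.004  -0.0003  0.0005] [-0.001  0.001  0.069]
178.5 [ 0.0063 -0.0007  0.0005] [-0.001  0.001  0.104]
now s=184.5 r=65.7 off=16.4 z=0.1115 push=4.71 rad=0.57 t=18.38
```

Request:
jog_arm:
  segments: "0.0023,-0.0004,0,0,0,0.035,0\n0.0046,-0.0008,0,0,0,0.07,0"

```text
time_s: 18.62
eef_pos: [0.4997, -0.1671, 0.1115]
eef_rot: [0.0, 0.704, 0.71, -0.001]
wrist_force: [-1.4, -6.6, 3.0]
opening: -0.001
grasp_force: 3.6
```

```bash
python3 wh.py 17 .111 178.5 176.5
```

```text
178.5 [0.0022 0.0001 0.0005] [-0.001  0.002  0.034]
176.5 [ 0.0045 -0.0004  0.0005] [-0.001  0.002  0.069]
now s=180.5 r=65.7 off=17.0 z=0.1115 push=6.63 rad=1.47 t=18.62
```

Request:
jog_arm:
  segments: "0.0023,-0.0002,0,0,0,0.035,0"

```text
time_s: 18.75
eef_pos: [0.4992, -0.1651, 0.1115]
eef_rot: [0.0, 0.717, 0.698, -0.001]
wrist_force: [-3.0, -8.4, 3.3]
opening: -0.001
grasp_force: 4.3
```

```bash
python3 wh.py 17 .111 178.5 176.5
```

```text
178.5 [0.0003 0.0006 0.0005] [-0.002  0.002 -0.001]
176.5 [0.0025 0.     0.0005] [-0.001  0.002  0.034]
now s=178.5 r=65.6 off=17.3 z=0.1115 push=8.52 rad=2.82 t=18.75
```

Request:
jog_arm:
  segments: "0.0011,0,0,0,0,0.0175,0"

```text
time_s: 18.88
eef_pos: [0.4989, -0.1642, 0.1115]
eef_rot: [0.0, 0.722, 0.691, -0.002]
wrist_force: [-4.5, -9.0, 3.8]
opening: -0.0
grasp_force: 4.6
```

```bash
python3 wh.py 17 .111 177.5
```

```text
177.5 [0.0004 0.0006 0.0005] [-0.002  0.002 -0.   ]
now s=177.5 r=65.6 off=17.4 z=0.1115 push=9.20 rad=4.06 t=18.88
```

Request:
jog_arm:
  segments: "0.0012,-0.0005,0,0,0,0.0175,0"

```text
time_s: 19.0
eef_pos: [0.4987, -0.1632, 0.1116]
eef_rot: [0.0, 0.728, 0.685, -0.002]
wrist_force: [-1.3, -9.7, 2.9]
opening: 0.002
grasp_force: 4.8
```

```bash
python3 wh.py 17 .111 176.5
```

```text
176.5 [0.0006 0.0006 0.0005] [-0.002  0.003 -0.   ]
now s=176.5 r=65.6 off=17.6 z=0.1116 push=9.75 rad=0.68 t=19.00
```

Request:
jog_arm:
  segments: "0.0012,-0.0002,0,0,0,0.0175,0"

```text
time_s: 19.12
eef_pos: [0.4985, -0.1621, 0.1115]
eef_rot: [0.0, 0.734, 0.679, -0.002]
wrist_force: [-3.5, -9.9, 2.5]
opening: 0.0
grasp_force: 5.1
```

```bash
python3 wh.py 17 .111 175.5
```

```text
175.5 [0.0007 0.0006 0.0005] [-0.002  0.003 -0.   ]
now s=175.5 r=65.5 off=17.7 z=0.1115 push=10.16 rad=2.75 t=19.12
```

Request:
jog_arm:
  segments: "0.0014,-0.0003,0,0,0,0.0175,0"

```text
time_s: 19.25
eef_pos: [0.4982, -0.1609, 0.1115]
eef_rot: [0.001, 0.74, 0.672, -0.002]
wrist_force: [-3.7, -9.8, 2.7]
opening: 0.002
grasp_force: 5.6
```

```bash
python3 wh.py 17 .111 174.5
```

```text
174.5 [0.0006 0.0006 0.0005] [-0.002  0.003 -0.   ]
now s=174.5 r=65.6 off=17.7 z=0.1115 push=10.11 rad=2.70 t=19.25
```

Request:
jog_arm:
  segments: "0,0,0,0,0,0,0"

```text
time_s: 19.38
eef_pos: [0.4983, -0.1608, 0.1116]
eef_rot: [0.001, 0.74, 0.672, -0.002]
wrist_force: [-3.2, -9.6, 2.8]
opening: -0.001
grasp_force: 5.1
```

```bash
python3 wh.py 17 .111 174.5
```

```text
174.5 [0.0006 0.0005 0.0006] [-0.002  0.003  0.   ]
now s=174.5 r=65.5 off=17.6 z=0.1116 push=9.87 rad=2.26 t=19.38
```

Request:
jog_arm:
  segments: "0.0012,-0.0003,0,0,0,0.015,0"

```text
time_s: 19.5
eef_pos: [0.4981, -0.1599, 0.1116]
eef_rot: [0.001, 0.745, 0.667, -0.002]
wrist_force: [-3.8, -10.8, 2.0]
opening: -0.002
grasp_force: 5.9
```

```bash
python3 wh.py 17 .111 173.6
```

```text
173.6 [0.0007 0.0006 0.0006] [-0.001  0.004  0.   ]
now s=173.6 r=65.6 off=17.7 z=0.1116 push=11.14 rad=2.54 t=19.50
```

11.1 N reached and firm. I'll ease off, then lift clear.

Request:
jog_arm:
  segments: "-0.005,0,0,0,0,0,0\n-0.014,0,0,0,0,0,0\n-0.014,0,0,0,0,0,0\n-0.014,0,-0.05,0,0,0,0\n-0.014,0,-0.1,0,0,0,0\n-0.014,0.0,-0.16,0,0,0,0\n-0.06,0,-0.16,0,0,0,0\n-0.12,0,-0.16,0,0,0,0\n-0.12,0,-0.16,0,0,0,0"

```text
time_s: 20.62
eef_pos: [0.4848, -0.28, 0.2707]
eef_rot: [-0.0, 0.746, 0.666, -0.0]
wrist_force: [-0.2, 1.0, -0.3]
opening: 0.002
grasp_force: 0.0
```

Run:
```python
from h import *
p,d=optics.camera("scene");q,d2=optics.camera("top")
a=cv2.resize(p[90:270,80:400],(640,360));b=cv2.resize(q[160:225,205:345],(517,240),interpolation=cv2.INTER_CUBIC)
o=np.zeros((600,640,3),np.uint8);o[:360]=a;o[360:,:517]=b;cv2.imwrite("pics/f.png",o)
```

```text
(no output)
```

View pics/f.png

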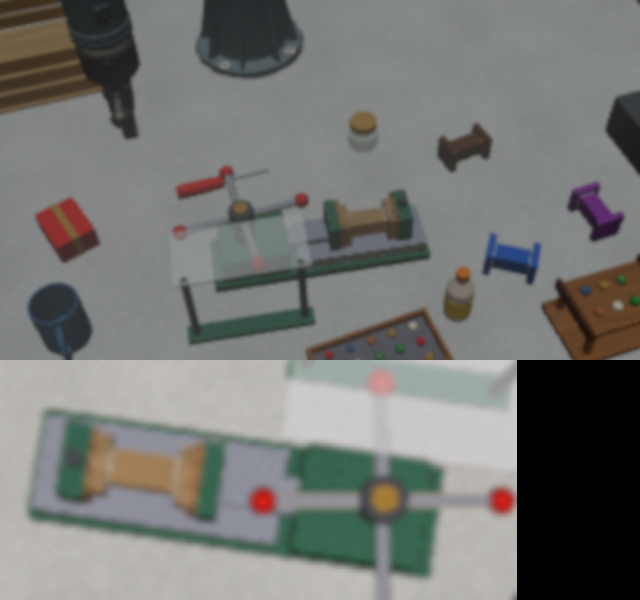

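The pedestal is gripped between both corks: scene half about (370,220), top half (143,470). The wheel is free, the hand is clear, and the bystanders are in place.

```bash
python3 -c "
from bench import workorder;print(workorder.hand_in())"
```

```text
the job is handed in; nothing more can be done
None
```

The pale pedestal lies flat in the clamp, gripped end to end after a last spoke push of about 11 N (wrist reading); the hand is clear, the other items look unmoved, and the job was handed in at about 21 s.

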